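Check a force gauge against a hung weight on a balance beam

ROBOT

A 7-joint arm with a two-finger parallel gripper is mounted at the origin on a cart in front of the work surface, level with it; the furniture and walls round the work are solid. World frame = base frame: x ahead of the robot, y to its left, z up, the work surface at z = 0. Lengths are in m, angles in degrees, forces in N, time in s.
With the tool pointing down it reaches from about 0.4 to 0.85 m from the base axis. Payload 4.5 kg.
Tool frame: the origin (TCP) lies midway between the tips of the shut fingers; the grasp point (between the pads) lies 19 mm behind it; z points along the fingers, y is the line along which they close (so a half turn about z gives the same grasp; the last joint's range is limited). The gripper opens to 85 mm and grips with 20 to 120 N. Pads are 22 mm wide; open, the fingers measure 114 mm over their backs; the gripper's body (76 mm by 85 mm) begins 54 mm behind the grasp point. The pads swing forward as they close: fully open they stand 13 mm farther back than shut.
Start: joints at [73.556, 39.483, -11.15, 89.685, 9.013, 51.709, -12.324], TCP at [0.197, -0.593, 0.231] pointing down, gripper open.
Joint ranges: [-172.22, 172.22], [-26.19, 119.32], [-84.43, 86.54], [7.71, 146.69], [-57.33, 237.33], [2.42, 119.75], [-152.13, 152.13]. Speed limits (degrees/s): [147.25, 147.25, 180, 180, 180, 180, 180].

INTERFACE

Orientations are given as [roll, pitch, yaw] about the fixed x, y, z axes, in that order (R = Rz(yaw) Ry(pitch) Rx(roll)).
In Python, from bench import observe, grab_frame, camera_params, sign_off gives the robot as it stands.
- The arm moves only by the tool servo_tool, never from a script. Its argument "plan" is a list that holds one entry, the list of rows, each a list of 7 numbers: the shift along the tool's x, y, z each as a share of 40 mm, from -1 to 1, then the turn, a rotation vector about the tool's x, y, z each as a share of 0.08 rad, from -1 to 1, then the closure, from 0 (fully open) to 1 (shut). A call has 1 to 12 rows; each row shifts and turns the commanded pose from where the row before left it, along the tool's axes as they then stand; what a row does not reach is not made up. A row lasts 1/12 s, in which the tool goes at most 41.7 mm and 7.16 degrees, less where a joint would pass 70% of its speed; a pose out of reach is approached as far as the arm can. A call with a number of a shift or a turn outside -1 to 1 is refused whole. A call with a gripper value outside its range is refused whole. The fingers move at their own pace and stop on an object; "newtons" is the grip in N (left out, the last holds). Time passes only in rows, so rows that do not move let the fingers close. It gives the time, the measured TCP pose, the force, the opening and the grip force at its end, in the units of the state.
- observe(): the state, without advancing time (a new reading comes with each control period).
- grab_frame(name): name is "scene" or "side" or "wrist"; returns (picture, depth): 480x640x3 uint8, blue, green, red; 480x640 float32, m along the optical axis (not along the pixel's ray), 0 where there is no reading.
- camera_params(name): a dict with "K" (3x3 intrinsics, pixels), "world_from_camera" (4x4, takes a point from camera to world coordinates). Camera axes: x right, y up, looking along -z (the intrinsics and any distortion apply to the point x, -y, -z); pixel columns grow to the right and rows downward; lengths in m; the calibration is good to about 2 mm. The wrist camera is an equidistant fisheye: a pixel r from the principal point sees the ray r / f radians off the axis. A picture is of the moment at which its call begins: read the wrist's pose just before it. camera_params takes no time and is no camera call; for the wrist camera it gives the pose at the moment of the call.
- sign_off(): hands the job in; it is judged then, once.
The state is a dict: "time": time; "qpos": joint angles; "joint_velocities": joint speeds; "joint_torque": joint torques, N m; "tcp_pos": TCP position; "ee_rot": TCP orientation; "wrist_force": force on the tool from outside, world axes, zero at the start; "ft_torque": the same for the moment, N m; "opening": finger opening in m; "finger_force": force on a finger pad.
Only numpy, scipy, OpenCV 4.12 (cv2) and the standard library are available. Lean on these libraries where they do the work, as an engineer would, in place of code of your own. Each camera call takes 0.05 s, during which the arm holds its last target. There are 200 camera calls.

TASK

Check the hand-held force gauge against a dead weight: hang the larger of the two weights by its stirrup on the hook of the balance beam and let go of it, then lift the gauge out of its holder, hold it upright and press its tip gently down on the cross in the middle of the round pad at the beam's other end until the beam stands level. Finish while still holding the gauge there, the beam level and the weight hanging freely. Leave the smaller weight, the beaker and the tin where they are.

Things in the scene. Friction and masses are not known exactly. Their poses are not given: they have to be found in the camera images.
- stand: Fixed grey balance stand, base 96 x 200, 130 mm high at its cheeks (x within 27, y within 21 mm). Origin: centre of underside. An equal-armed beam (14 x 14 mm, y -140 to +112 mm, poise block at y +50) pivots 115 mm above the bench between the cheeks; it runs along the stand's y axis: hook at the +y end, round crossed pad at the -y end, each 130 mm from the pivot. The beam is part of the stand.
- beam (a joint): Tilt of the beam, rad: 0 level, positive with the hook end down (pad end up), stops at -0.14 and +0.14. Empty, it swings freely and rests near level. The large weight on the hook pulls it to the +0.14 stop; bringing it back to level by pushing down on the pad takes as much force as the weight weighs, about 3 N.
- hook_seat (a point): Low point of the upturned hook, on top of its 6 mm wire, where the stirrup rests; 114 mm above the bench with the beam level; moves with the beam. The wire leaves the beam's end 18 mm nearer the pivot than the seat and runs outward along the stand's +y; its free tip reaches 17 mm beyond the seat and 13 mm above it; its underside is 6 mm below the seat.
- spot (a point): The marked spot: centre of the scribed cross on the flat top of the round steel pad (29 mm diameter, top 11 mm above the beam's middle line); 126 mm above the bench with the beam level, 18 mm higher with the weight hung; moves with the beam.
- large_weight: Larger weight: upright steel cylinder, diameter 42, 28 mm high, 0.3 kg. Origin: centre of underside, z up. On it a stirrup of 6 mm wire in its own xz plane: opening 30 mm wide along x, z = 28 to 66 mm; outer top z = 72. Above, centred, a square lifting stem 13 x 13 mm, faces along x and y, z = 71 to 103 mm, to grip. Half a turn about z changes nothing. The hook goes through along the weight's y.
- large_weight_stirrup (a point): Underside of the middle of the large weight's stirrup top bar (z = 66 mm in the weight's frame): this comes to rest on the hook seat.
- small_weight: The smaller hanging weight of the same form, 30 mm diameter, 78 mm high overall, 0.1 kg. Origin: centre of its underside. To be left alone.
- holder: Fixed black holder block of the gauge, 60 (x) x 88 (y) x 40 mm high with a lip 12 mm high round the gauge's foot (top at 52 mm) and a bore for the gauge's shaft. Origin: centre of its underside. The gauge is lifted straight up out of it (by at least 50 mm).
- gauge: Hand-held push force gauge, standing upright in its holder, tip down: grey box body 30 (x) x 56 (y) mm, z = 34 to 139 mm, display on its -x face; below it a rigid steel shaft with a flat tip, 12 mm diameter, at z = 0. Origin: centre of the tip's end face, z up along the shaft. 0.18 kg. In the holder the tip is 6 mm, the foot of the body 40 mm, its top 145 mm above the bench.
- gauge_tip (a point): Centre of the end face of the gauge's tip (the gauge's origin).
- beaker: Bystander: clear beaker 53 mm diameter x 68 mm, origin at the centre of its underside.
- septa_tin: Bystander: round white tin 54 mm diameter x 24 mm, origin at the centre of its underside.
Mind the look-alikes: they are no part of the job. What is shaped like the large_weight but blue or red is not meant.

How it is judged (in metres and radians):
On the way:
1. the larger weight hangs by its stirrup on the hook, let go (distance between large_weight_stirrup and hook_seat below 0.014 m and contact force between large_weight and stand above 1.5 N and angle between large_weight's own z axis and vertical below 0.3 rad and contact force between large_weight and the fingers below 0.05 N and contact force between large_weight and the arm below 0.05 N), for 0.3 s.
At the end, for the whole second after the job is handed in: Larger weight hangs freely by its stirrup on the hook (within 14 mm of the seat, over 1.5 N, untouched); gauge held in the fingers, upright within 5.7 deg, tip within 7 mm of the cross centre, pressing 1.5 to 6 N; beam level within 0.05 rad; robot itself not touching stand or beam (all of step 1 and distance between gauge_tip and spot below 0.007 m and angle between gauge's own z axis and vertical below 0.1 rad and contact force between gauge and stand between 1.5 and 6 N and contact force between gauge and the fingers above 2 N and value of joint beam between -0.05 and 0.05 rad and contact force between each of the arm, the fingers and stand below 0.05 N); the arm keeps its last pose, push and grip.
It fails at once if the gauge is pressed hard on the beam or stand (over 15 N) (contact force between gauge and stand above 15 N).
It fails at once if the smaller weight is moved more than 20 mm (distance of small_weight from where it was at the start of the episode above 0.02 m).
It fails at once if the beaker is moved more than 20 mm (distance of beaker from where it was at the start of the episode above 0.02 m).
It fails at once if the tin is moved more than 20 mm (distance of septa_tin from where it was at the start of the episode above 0.02 m).
It also fails if it takes over 58 s, if anything falls off the work surface, if the arm or the gripper's body presses on something with over 40 N, if the wrist force passes 120 N, or if a joint passes its speed limit or range.

## Working session

There is one attempt and no reset: what is moved stays moved. The work goes in short steps, Python scripts to look and compute and a tool call to move; the robot and the scene stay as the last step left them, time stands still between calls to the robot, and variables do not carry over. Pictures are saved under pics/ and viewed, at most 10 in all, crops included, and the job is handed in when it is done.

Besides the shell and the picture viewer there is one more tool, called after ">>>" by a JSON object that holds its "method" and its "body". servo_tool: Moves the arm, as the interface text tells. Its arguments: {"type":"object","properties":{"plan":{"type":"array"},"newtons":{"type":"number"}},"required":["plan"]}

```bash
mkdir -p pics && cat > h.py <<'E'
import numpy as np, cv2, json
from bench import observe, grab_frame, camera_params, sign_off
def pts(d,P):
    K=np.array(P["K"]);T=np.array(P["world_from_camera"])
    v,u=np.mgrid[0:d.shape[0],0:d.shape[1]]
    c=np.stack([(u-K[0,2])/K[0,0]*d,-(v-K[1,2])/K[1,1]*d,-d,np.ones_like(d)],-1)
    return (c@T.T)[...,:3]
def snap(n):
    P=camera_params(n);im,d=grab_frame(n);return im,d,P
E
python3 - <<'E'
from h import *
for n in("scene","side"):
    im,d,P=snap(n);cv2.imwrite(f"pics/{n}0.png",im);np.savez(f"{n}0.npz",im=im,d=d,K=P["K"],T=P["world_from_camera"])
    print(n,{k:(np.round(v,3).tolist() if k in("K","world_from_camera") else v) for k,v in P.items()})
s=observe();print({k:np.round(v,3).tolist() for k,v in s.items()})
E
```

```text
scene {'K': [[598.428, 0.0, 323.544], [0.0, 598.428, 236.492], [0.0, 0.0, 1.0]], 'world_from_camera': [[0.998, -0.035, 0.049, 0.607], [0.06, 0.584, -0.809, -0.895], [-0.001, 0.811, 0.585, 0.794], [0.0, 0.0, 0.0, 1.0]]}
side {'K': [[525.597, 0.0, 313.527], [0.0, 525.597, 245.648], [0.0, 0.0, 1.0]], 'world_from_camera': [[0.944, 0.222, -0.245, 0.287], [-0.33, 0.639, -0.695, -0.684], [0.003, 0.736, 0.676, 0.786], [0.0, 0.0, 0.0, 1.0]]}
{'time': 0.1, 'qpos': [73.556, 39.529, -11.145, 89.742, 9.012, 51.709, -12.324], 'joint_velocities': [-0.0, -0.175, -0.068, -0.179, 0.126, 0.02, 0.066], 'joint_torque': [-0.003, -54.06, -1.271, -15.899, 0.009, 0.004, 0.0], 'tcp_pos': [0.197, -0.593, 0.231], 'ee_rot': [-179.901, 0.007, 18.385], 'wrist_force': [0.425, -0.328, 0.173], 'ft_torque': [-0.0, 0.019, -0.022], 'finger_force': 0.0, 'opening': 0.085}
```

View pics/scene0.png

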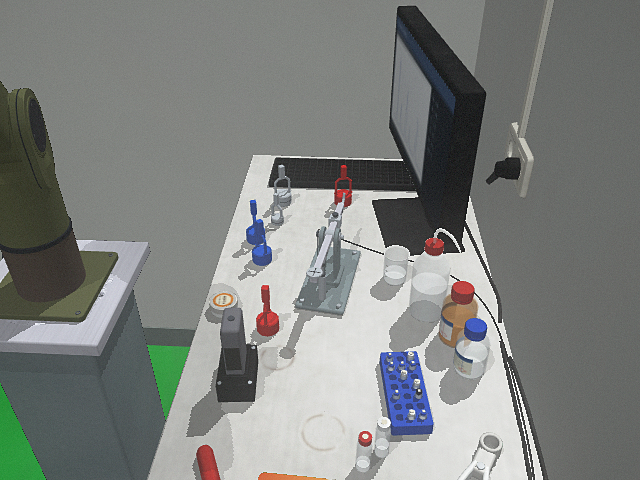

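View pics/side0.png

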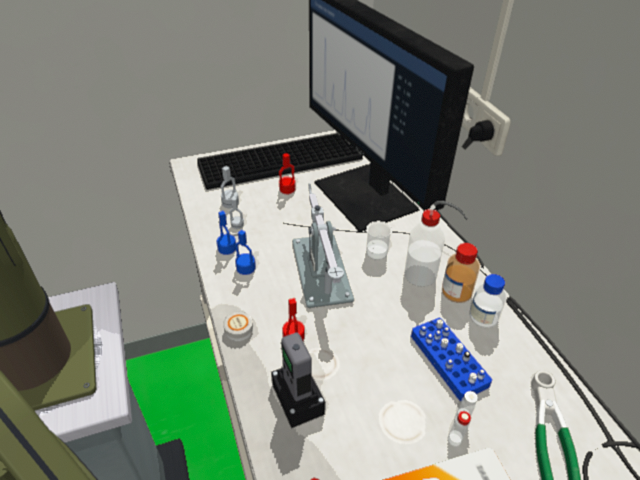

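The pictures show these candidates (scene pixels):
- Steel, larger: (283,190).
- Steel, smaller: (277,212), just in front of the larger one.
- Blue decoys: (254,228) and (262,250).
- Red decoys: (343,190) and (267,318).

I choose the steel one at (283,190). The gauge is at (233,345). The beam's pad is at (322,265) and its hook end at (342,207).

```bash
python3 - <<'E'
from h import *
ims=[]
for n,(a,b,c,e),rr in(("scene",(240,155,380,295),{"lw":(270,160,297,206),"sw":(268,190,286,226),"beam":(300,195,362,285),"gauge":(212,300,262,405),"beaker":(380,245,412,288),"tin":(205,285,240,318),"redfar":(330,160,357,207),"blue":(245,195,275,266)}),("side",(200,160,360,320),{"lw":(218,160,242,210),"sw":(228,205,246,232),"beam":(290,180,355,305),"gauge":(265,325,330,425)})):
    z=np.load(n+"0.npz");im,d=z["im"],z["d"];P=dict(K=z["K"],world_from_camera=z["T"])
    W=pts(d,P)
    ims.append(cv2.resize(im[b:e,a:c],(400,400),interpolation=cv2.INTER_CUBIC))
    for k,(x0,y0,x1,y1) in rr.items():
        w=W[y0:y1,x0:x1].reshape(-1,3);dd=d[y0:y1,x0:x1].ravel()
        m=(dd>0)&(w[:,2]>.012)&(w[:,2]<.2);w=w[m]
        if not len(w):continue
        zt=np.percentile(w[:,2],98)
        t=w[w[:,2]>zt-.012]
        print(n,k,len(w),"med",w.mean(0).round(3),"lo",np.percentile(w,2,axis=0).round(3),"hi",np.percentile(w,98,axis=0).round(3),"top",t.mean(0).round(3))
    if 1:
        # beam line fit
        x0,y0,x1,y1=rr["beam"];w=W[y0:y1,x0:x1].reshape(-1,3)
        b=w[(w[:,2]>.09)&(w[:,2]<.14)]
        vx,vy,px,py=cv2.fitLine(b[:,:2].astype(np.float32),cv2.DIST_HUBER,0,.01,.01).ravel();print("beam dir",np.degrees(np.arctan2(vy,vx)),px,py)
        s=(b[:,:2]-[px,py])@[vx,vy];print("ext",s.min(),s.max(), b[s.argmin()],b[s.argmax()])
cv2.imwrite("pics/crop1.png",np.hstack(ims))
E
```

```text
scene lw 892 med [0.428 0.393 0.035] lo [0.39  0.246 0.013] hi [0.453 0.517 0.102] top [0.432 0.334 0.099]
scene sw 332 med [0.429 0.275 0.034] lo [0.415 0.235 0.013] hi [0.442 0.35  0.08 ] top [0.429 0.248 0.076]
scene beam 2466 med [0.567 0.055 0.071] lo [ 0.523 -0.091  0.013] hi [0.612 0.331 0.13 ] top [0.558 0.02  0.125]
scene gauge 3190 med [ 0.422 -0.225  0.07 ] lo [ 0.353 -0.27   0.015] hi [ 0.452 -0.054  0.147] top [ 0.423 -0.231  0.144]
scene beaker 897 med [0.695 0.06  0.045] lo [0.671 0.033 0.013] hi [0.727 0.16  0.07 ] top [0.696 0.06  0.065]
scene tin 658 med [ 0.376 -0.093  0.054] lo [ 0.338 -0.222  0.014] hi [ 0.43  -0.026  0.147] top [ 0.42  -0.212  0.146]
scene redfar 955 med [0.577 0.401 0.037] lo [0.542 0.153 0.013] hi [0.608 0.524 0.122] top [0.58  0.165 0.12 ]
scene blue 839 med [0.405 0.138 0.047] lo [0.373 0.086 0.013] hi [0.432 0.255 0.104] top [0.403 0.136 0.101]
beam dir 80.60758 0.5588371 0.022740252
ext -0.12052756553824125 0.16642132752673555 [ 0.53463587 -0.09542189  0.12758174] [0.5826786  0.18747929 0.11389136]
side lw 803 med [0.443 0.381 0.035] lo [0.413 0.244 0.013] hi [0.488 0.495 0.101] top [0.431 0.333 0.097]
side sw 189 med [0.426 0.237 0.033] lo [0.412 0.107 0.012] hi [0.441 0.258 0.102] top [0.415 0.108 0.101]
side beam 2815 med [0.56  0.042 0.066] lo [ 0.506 -0.095  0.012] hi [0.7   0.322 0.128] top [0.556 0.02  0.122]
side gauge 3152 med [ 0.418 -0.233  0.075] lo [ 0.39  -0.271  0.016] hi [ 0.462 -0.101  0.145] top [ 0.419 -0.231  0.142]
beam dir 80.91117 0.55754745 0.036168203
ext -0.15964540394494856 0.15519715977815973 [ 0.44739544 -0.10788564  0.10473383] [0.581552   0.18949859 0.11695151]
```

View pics/crop1.png

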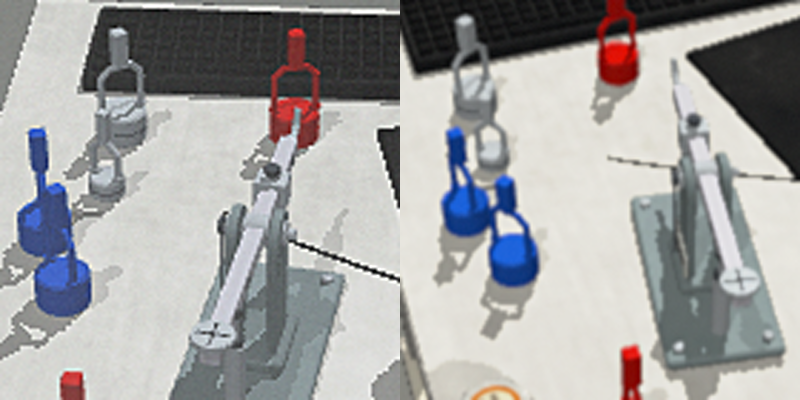

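The crop confirms it. In the left view the large steel weight is at (120,85), with the small one in front at (105,160). The beam runs from the pad at (213,333) to the hook tip at (297,115).

```bash
cat >> h.py <<'E'
from scipy.spatial.transform import Rotation as R
def plan(way,n=None,start=None,g=0):
    """way: list of (x,y,z,yaw) tool-down; prints rows per leg"""
    s=observe();p=np.array(s["tcp_pos"]);r=R.from_euler("xyz",s["ee_rot"],degrees=True)
    for w in way:
        tr=R.from_euler("xyz",[180,0,w[3]],degrees=True);t=np.array(w[:3])
        rv=(r.inv()*tr).as_rotvec();k=max(np.linalg.norm(t-p)/.0395,np.linalg.norm(rv)/.079);k=max(1,int(np.ceil(k)))
        rr=R.from_rotvec(rv/k);dp=(t-p)/k
        print("leg",w,k,"rows")
        for i in range(k):
            a=r.inv().apply(dp)/.04;b=rv/k/.08
            print([float(x) for x in np.r_[a,b].round(3)]+[g]);r=r*rr
        p=t
E
python3 - <<'E'
from h import *
for n in("scene","side"):
    z=np.load(n+"0.npz");W=pts(z["d"],dict(K=z["K"],world_from_camera=z["T"])).reshape(-1,3)
    m=(abs(W[:,0]-.431)<.04)&(abs(W[:,1]-.334)<.03)&(W[:,2]>.035)&(W[:,2]<.07);b=W[m]
    l=cv2.fitLine(b[:,:2].astype(np.float32),cv2.DIST_HUBER,0,.01,.01).ravel();print(n,"stirrup",len(b),np.degrees(np.arctan2(l[1],l[0])),l[2:],np.ptp(b,0))
    m=(abs(W[:,0]-.42)<.05)&(abs(W[:,1]+.231)<.06)&(W[:,2]>.138)&(W[:,2]<.152);print("gauge top",cv2.minAreaRect(W[m][:,:2].astype(np.float32)*1000))
plan([(.42,-.25,.25,70),(.42,.12,.25,95),(.431,.27,.25,95)])
E
```

```text
scene stirrup 71 31.596224 [0.4286087  0.33416036] [0.0356802  0.02638602 0.03375513]
gauge top ((421.413330078125, -226.1920623779297), (29.874570846557617, 59.21471405029297), 5.185950756072998)
side stirrup 72 32.634632 [0.42560202 0.33018035] [0.03645751 0.02424447 0.03412928]
gauge top ((420.2538757324219, -227.5505828857422), (30.178916931152344, 55.27033233642578), 4.991715431213379)
leg (0.42, -0.25, 0.25, 70) 12 rows
[0.666, -0.531, -0.04, -0.002, -0.001, -0.938, 0]
[0.704, -0.479, -0.04, -0.002, -0.001, -0.938, 0]
[0.738, -0.425, -0.04, -0.002, -0.001, -0.938, 0]
[0.768, -0.368, -0.04, -0.002, -0.001, -0.938, 0]
[0.793, -0.31, -0.04, -0.002, -0.001, -0.938, 0]
[0.814, -0.249, -0.04, -0.002, -0.001, -0.938, 0]
[0.831, -0.188, -0.04, -0.002, -0.001, -0.938, 0]
[0.843, -0.125, -0.04, -0.002, -0.001, -0.938, 0]
[0.85, -0.061, -0.04, -0.002, -0.001, -0.938, 0]
[0.852, 0.003, -0.04, -0.002, -0.001, -0.938, 0]
[0.849, 0.067, -0.04, -0.002, -0.001, -0.938, 0]
[0.842, 0.13, -0.041, -0.002, -0.001, -0.938, 0]
leg (0.42, 0.12, 0.25, 95) 10 rows
[0.869, -0.316, -0.0, 0.0, 0.0, -0.545, 0]
[0.882, -0.278, -0.0, 0.0, 0.0, -0.545, 0]
[0.893, -0.239, -0.0, 0.0, 0.0, -0.545, 0]
[0.903, -0.2, -0.0, 0.0, 0.0, -0.545, 0]
[0.911, -0.161, -0.0, 0.0, 0.0, -0.545, 0]
[0.917, -0.121, -0.0, 0.0, 0.0, -0.545, 0]
[0.921, -0.081, -0.0, 0.0, 0.0, -0.545, 0]
[0.924, -0.04, -0.0, 0.0, 0.0, -0.545, 0]
[0.925, 0.0, -0.0, 0.0, 0.0, -0.545, 0]
[0.924, 0.04, 0.0, 0.0, 0.0, -0.545, 0]
leg (0.431, 0.27, 0.25, 95) 4 rows
[0.928, 0.15, 0.0, -0.0, -0.0, 0.0, 0]
[0.928, 0.15, 0.0, -0.0, -0.0, 0.0, 0]
[0.928, 0.15, 0.0, -0.0, -0.0, 0.0, 0]
[0.928, 0.15, 0.0, -0.0, -0.0, 0.0, 0]
```

>>> {"method": "servo_tool", "body": {"plan": [[[0.67,-0.53,-0.04,0,0,-0.94,0],[0.7,-0.48,-0.04,0,0,-0.94,0],[0.74,-0.43,-0.04,0,0,-0.94,0],[0.77,-0.37,-0.04,0,0,-0.94,0],[0.79,-0.31,-0.04,0,0,-0.94,0],[0.81,-0.25,-0.04,0,0,-0.94,0],[0.83,-0.19,-0.04,0,0,-0.94,0],[0.84,-0.13,-0.04,0,0,-0.94,0],[0.85,-0.06,-0.04,0,0,-0.94,0],[0.85,0,-0.04,0,0,-0.94,0],[0.85,0.07,-0.04,0,0,-0.94,0],[0.84,0.13,-0.04,0,0,-0.94,0]]]}}

```text
time: 1.1
tcp_pos: [0.4199, -0.2488, 0.2504]
ee_rot: [-180.0, 0.0, 70.3]
wrist_force: [0.9, 0.6, 0.8]
opening: 0.0853
finger_force: 0.0
```

>>> {"method": "servo_tool", "body": {"plan": [[[0.87,-0.32,0,0,0,-0.55,0],[0.88,-0.28,0,0,0,-0.55,0],[0.89,-0.24,0,0,0,-0.55,0],[0.9,-0.2,0,0,0,-0.55,0],[0.91,-0.16,0,0,0,-0.55,0],[0.92,-0.12,0,0,0,-0.55,0],[0.92,-0.08,0,0,0,-0.55,0],[0.92,-0.04,0,0,0,-0.55,0],[0.93,0,0,0,0,-0.55,0],[0.92,0.04,0,0,0,-0.55,0]]]}}

```text
time: 1.93
tcp_pos: [0.4176, 0.1209, 0.2504]
ee_rot: [-180.0, 0.0, 95.4]
wrist_force: [1.2, 0.4, 0.8]
opening: 0.0853
finger_force: 0.0
```

```bash
python3 - <<'E'
from h import *
im,d,P=snap("wrist");cv2.imwrite("pics/w1.png",im);np.savez("w1.npz",im=im,d=d,K=P["K"],T=P["world_from_camera"])
print(P,observe()["tcp_pos"],observe()["ee_rot"],observe()["qpos"])
plan([(.429,.33,.20,122)])
E
```

```text
{'K': array([[371.64829954,   0.        , 322.49446064],
       [  0.        , 371.64829954, 239.99252193],
       [  0.        ,   0.        ,   1.        ]]), 'world_from_camera': array([[ 9.95651869e-01, -8.99249559e-02, -2.43075628e-02,
         4.11598561e-01],
       [ 9.31523151e-02,  9.61048108e-01,  2.60209879e-01,
         1.86738722e-01],
       [-3.86246894e-05, -2.61342758e-01,  9.65246062e-01,
         3.92183111e-01],
       [ 0.00000000e+00,  0.00000000e+00,  0.00000000e+00,
         1.00000000e+00]])} [0.41806529 0.13090714 0.25138379] [179.76229096  -0.50330896  96.16779425] [ -0.5488648   26.39392238 -33.08345513 118.48704296  21.36404959
  40.49781152 -41.10919161]
leg (0.429, 0.33, 0.2, 122) 6 rows
[0.818, 0.134, 0.222, 0.013, -0.016, -0.939, 0]
[0.806, 0.195, 0.221, 0.013, -0.016, -0.939, 0]
[0.789, 0.255, 0.219, 0.013, -0.016, -0.939, 0]
[0.768, 0.314, 0.218, 0.013, -0.016, -0.939, 0]
[0.743, 0.371, 0.217, 0.013, -0.016, -0.939, 0]
[0.713, 0.426, 0.215, 0.013, -0.016, -0.939, 0]
```

View pics/w1.png

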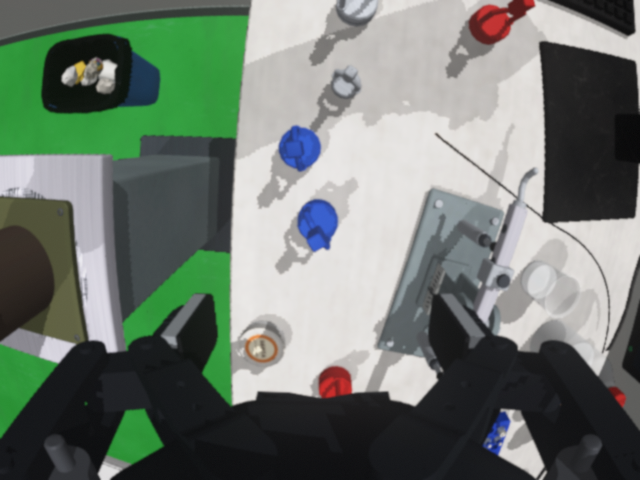

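The wrist view shows the large steel weight at the top, near (355,5), with the small one at (345,82). The hook is at (528,180). I'll move closer for a second view.

>>> {"method": "servo_tool", "body": {"plan": [[[0.8,0.13,0,0,0,-0.94,0],[0.8,0.2,0,0,0,-0.94,0],[0.6,0.3,0,0,0,-0.94,0],[0.4,0.4,0,0,0,-0.94,0],[0.2,0.5,0,0,0,-0.94,0],[0,0,0,0,0,-0.94,0],[0,0,0,0,0,0,0],[0,0,0,0,0,0,0]]]}}

```text
time: 2.65
tcp_pos: [0.4539, 0.2452, 0.2499]
ee_rot: [-179.9, 0.0, 121.0]
wrist_force: [0.4, 0.2, 0.4]
opening: 0.0855
finger_force: 0.0
```

```bash
cat >> h.py <<'E'
def fish(P,uv,zp):
    K=P["K"];T=P["world_from_camera"];uv=np.atleast_2d(uv).astype(float)
    a=(uv-[K[0,2],K[1,2]])/K[0,0];r=np.linalg.norm(a,axis=1,keepdims=True);q=a/np.maximum(r,1e-9)*np.sin(r)
    c=np.c_[q[:,0],-q[:,1],-np.cos(r)]@T[:3,:3].T
    return T[:3,3]+c*((zp-T[2,3])/c[:,2])[:,None]
def fpts(d,P):
    "depth along axis"
    K=P["K"];T=P["world_from_camera"];v,u=np.mgrid[0:480,0:640]
    a=np.stack([(u-K[0,2])/K[0,0],(v-K[1,2])/K[1,1]],-1);r=np.linalg.norm(a,axis=-1,keepdims=True)
    q=a/np.maximum(r,1e-9)*np.tan(np.minimum(r,1.4))
    c=np.concatenate([q[...,:1],-q[...,1:],-np.ones_like(r)],-1)*d[...,None]
    return c@T[:3,:3].T+T[:3,3]
E
python3 - <<'E'
from h import *
im,d,P=snap("wrist");cv2.imwrite("pics/w2.png",im);np.savez("w2.npz",im=im,d=d,K=P["K"],T=P["world_from_camera"])
s=observe();print(s["tcp_pos"],s["ee_rot"])
W=fpts(d,P).reshape(-1,3)
near=(abs(W[:,0]-.43)<.05)&(abs(W[:,1]-.333)<.05)
for lo,hi in((.095,.11),(.06,.074),(.035,.06),(.022,.032)):
    b=W[near&(W[:,2]>lo)&(W[:,2]<hi)]
    if len(b)>5:
        l=cv2.fitLine(b[:,:2].astype(np.float32),cv2.DIST_HUBER,0,.01,.01).ravel()
        print(lo,len(b),b.mean(0).round(4),"ang",np.degrees(np.arctan2(l[1],l[0])).round(1),cv2.minAreaRect(b[:,:2].astype(np.float32)*1000))
E
```

```text
[0.45390599 0.24494197 0.2500769 ] [-1.79908541e+02  3.28245547e-02  1.20997139e+02]
0.095 284 [0.4317 0.3359 0.1017] ang 83.8 ((431.8855895996094, 336.2038879394531), (13.531721115112305, 13.439236640930176), 32.724483489990234)
0.06 183 [0.4308 0.3355 0.0669] ang 31.7 ((432.384033203125, 335.7779235839844), (41.565834045410156, 7.776839256286621), 31.62508773803711)
0.035 23 [0.4287 0.3321 0.0466] ang 31.2 ((431.5801086425781, 333.8272705078125), (39.46302032470703, 4.202571868896484), 27.09176254272461)
0.022 912 [0.4321 0.3334 0.0271] ang -35.9 ((432.4194641113281, 336.4420471191406), (41.009761810302734, 41.0511474609375), 68.13907623291016)
```

View pics/w2.png

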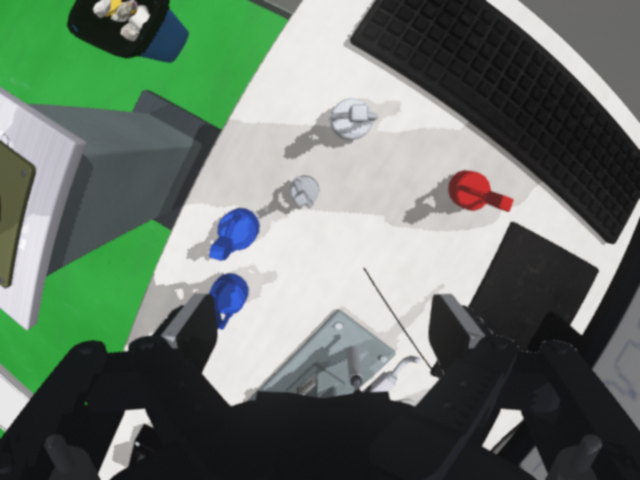

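The close view shows the large steel weight at (352,118), clear of its neighbours; depth puts its centre at (0.432, 0.336), yaw 32°.

```bash
python3 - <<'E'
from h import *
plan([(.432,.336,.18,122),(.432,.336,.080,122)])
z=np.load("w2.npz");W=fpts(z["d"],dict(K=z["K"],world_from_camera=z["T"]))[:,:, :]
m=(W[...,2]>.095)&(W[...,2]<.14)&(W[...,0]>.53)&(W[...,0]<.64)&(W[...,1]>.1)&(W[...,1]<.25)
v,u=np.where(m);b=W[m];o=np.argsort(b[:,1])
for i in o[::max(1,len(o)//25)]:print(u[i],v[i],b[i].round(4))
E
```

```text
leg (0.432, 0.336, 0.18, 122) 3 rows
[0.745, 0.235, 0.583, -0.007, 0.002, -0.073, 0]
[0.743, 0.239, 0.583, -0.007, 0.002, -0.073, 0]
[0.742, 0.243, 0.584, -0.007, 0.002, -0.073, 0]
leg (0.432, 0.336, 0.08, 122) 3 rows
[0.0, -0.0, 0.833, 0.0, 0.0, -0.0, 0]
[0.0, -0.0, 0.833, 0.0, 0.0, -0.0, 0]
[0.0, -0.0, 0.833, 0.0, 0.0, -0.0, 0]
353 392 [0.5675 0.1146 0.0959]
366 391 [0.5688 0.1327 0.1135]
371 391 [0.5702 0.1379 0.1184]
372 384 [0.5699 0.1413 0.1116]
377 389 [0.5729 0.1435 0.12  ]
379 388 [0.5736 0.1455 0.1203]
384 389 [0.5781 0.1471 0.1209]
379 385 [0.5718 0.1482 0.1199]
386 387 [0.5786 0.1496 0.1204]
379 377 [0.5711 0.1512 0.1113]
383 383 [0.5734 0.1522 0.1205]
390 384 [0.5804 0.1537 0.1195]
382 373 [0.5723 0.1549 0.1086]
386 380 [0.5741 0.156  0.12  ]
385 376 [0.5728 0.1572 0.1159]
395 380 [0.5827 0.1589 0.1179]
396 377 [0.5832 0.1606 0.1149]
391 374 [0.5766 0.1615 0.1156]
395 370 [0.5795 0.165  0.1116]
400 369 [0.5825 0.1686 0.1125]
398 362 [0.5787 0.172  0.1079]
405 363 [0.5834 0.1756 0.1111]
406 358 [0.5809 0.1805 0.1109]
414 362 [0.5841 0.1849 0.1213]
414 358 [0.5814 0.1884 0.1214]
418 357 [0.5829 0.1917 0.1233]
```

>>> {"method": "servo_tool", "body": {"plan": [[[0.745,0.235,0.58,0,0,-0.07,0],[0.745,0.24,0.58,0,0,-0.07,0],[0.74,0.24,0.58,0,0,-0.07,0],[0,0,0,0,0,0,0],[0,0,0.6,0,0,0,0],[0,0,0.6,0,0,0,0],[0,0,0.6,0,0,0,0],[0,0,0.6,0,0,0,0],[0,0,0,0,0,0,0]]]}}

```text
time: 3.45
tcp_pos: [0.4304, 0.3338, 0.0815]
ee_rot: [-179.6, 0.2, 122.0]
wrist_force: [-0.8, -0.1, -0.1]
opening: 0.0857
finger_force: 0.0
```

```bash
python3 - <<'E'
from h import *
im,d,P=snap("wrist");W=fpts(d,P).reshape(-1,3)
b=W[(abs(W[:,0]-.432)<.03)&(abs(W[:,1]-.336)<.03)&(W[:,2]>.095)&(W[:,2]<.11)]
print(len(b),cv2.minAreaRect(b[:,:2].astype(np.float32)*1000) if len(b) else 0)
plan([(.432,.336,.080,122)])
E
```

```text
1321 ((445.78240966796875, 347.0160217285156), (48.06114959716797, 13.626093864440918), 35.13076400756836)
leg (0.432, 0.336, 0.08, 122) 1 rows
[0.012, 0.034, 0.088, -0.059, 0.026, 0.01, 0]
```

>>> {"method": "servo_tool", "body": {"plan": [[[0.04,0.04,0.05,0,0,0,0],[0,0,0,0,0,0,1],[0,0,0,0,0,0,1],[0,0,0,0,0,0,1],[0,0,0,0,0,0,1],[0,0,0,0,0,0,1],[0,0,0,0,0,0,1],[0,0,0,0,0,0,1],[0,0,0,0,0,0,1],[0,0,0,0,0,0,1]]], "newtons": 50}}

```text
time: 4.33
tcp_pos: [0.4321, 0.3388, 0.0831]
ee_rot: [-179.9, 0.0, 122.1]
wrist_force: [-2.3, -0.7, 5.7]
opening: 0.0116
finger_force: 49.6
```

>>> {"method": "servo_tool", "body": {"plan": [[[0,0,0,0,0,0,1],[0,0,0,0,0,0,1],[0,0,-0.6,0,0,0,1],[0,0,-0.9,0,0,0,1],[0,0,-0.9,0,0,0,1],[0,0,-0.9,0,0,0,1],[0,0,0,0,0,0,1],[0,0,0,0,0,0,1]]]}}

```text
time: 5.0
tcp_pos: [0.4336, 0.34, 0.2164]
ee_rot: [179.8, -0.0, 122.1]
wrist_force: [-0.5, 0.6, -3.9]
opening: 0.0117
finger_force: 49.6
```

```bash
python3 - <<'E'
from h import *
im,d,P=snap("scene");W=pts(d,P).reshape(-1,3)
s=observe();print(s["tcp_pos"],s["ee_rot"],s["opening"],s["finger_force"])
b=W[(abs(W[:,0]-.432)<.06)&(abs(W[:,1]-.336)<.05)&(W[:,2]>.03)&(W[:,2]<.24)]
print(len(b), np.percentile(b[:,2],[0,2,10,50]))
# beam/hook from scene+side
for n in("scene","side"):
    if n=="side": im,d,P=snap("side");W=pts(d,P).reshape(-1,3)
    b=W[(abs(W[:,0]-.57)<.05)&(W[:,1]>.14)&(W[:,1]<.22)&(W[:,2]>.095)&(W[:,2]<.15)];b=b[b[:,1].argsort()]
    print(n,b[::max(1,len(b)//14)].round(4).tolist())
    # beam top strip near pad half
    q=W[(W[:,2]>.116)&(W[:,2]<.132)&(W[:,1]>-.13)&(W[:,1]<.0)&(abs(W[:,0]-.55)<.05)]
    l=cv2.fitLine(q[:,:2].astype(np.float32),cv2.DIST_HUBER,0,.01,.01).ravel();print("beam",np.degrees(np.arctan2(l[1],l[0])),l[2:])
    p=q[q[:,1]<-.06];print("pad rect",cv2.minEnclosingCircle(p[:,:2].astype(np.float32)*1000),p.mean(0))
    f=W[(W[:,2]>.006)&(W[:,2]<.02)&(abs(W[:,0]-.56)<.09)&(abs(W[:,1]-.03)<.14)];print("base",cv2.minAreaRect(f[:,:2].astype(np.float32)*1000))
E
```

```text
[0.43285098 0.33864349 0.2146442 ] [1.79996051e+02 4.30017979e-02 1.22085383e+02] 0.011708262173135017 49.56392168998718
567 [0.13216894 0.13767034 0.14401395 0.1646805 ]
scene [[0.5717, 0.142, 0.1226], [0.5819, 0.1441, 0.124], [0.584, 0.1462, 0.1203], [0.5819, 0.1477, 0.1193], [0.5734, 0.1502, 0.1222], [0.5754, 0.1527, 0.1208], [0.5836, 0.1544, 0.1224], [0.5731, 0.1578, 0.1199], [0.5833, 0.169, 0.1156], [0.5809, 0.1766, 0.1157], [0.5807, 0.1816, 0.115], [0.585, 0.1825, 0.1121], [0.5847, 0.1851, 0.1229], [0.5847, 0.187, 0.1193], [0.5866, 0.191, 0.1244]]
beam 80.34702 [ 0.5454054  -0.05971067]
pad rect ((542.364013671875, -78.25077056884766), 18.443023681640625) [ 0.54079385 -0.08314491  0.12677725]
base ((546.711181640625, 28.718536376953125), (304.4811096191406, 131.68019104003906), 76.2076416015625)
side [[0.5735, 0.1401, 0.1195], [0.5769, 0.1436, 0.1188], [0.5709, 0.1453, 0.1217], [0.5759, 0.1471, 0.1191], [0.579, 0.1495, 0.1193], [0.5772, 0.1507, 0.1189], [0.5799, 0.1523, 0.1197], [0.576, 0.1536, 0.1197], [0.5797, 0.1581, 0.1182], [0.5812, 0.1687, 0.113], [0.581, 0.1747, 0.1115], [0.5799, 0.1781, 0.1094], [0.585, 0.1796, 0.1124], [0.5837, 0.1827, 0.1132], [0.5802, 0.1855, 0.1226], [0.5852, 0.1867, 0.1206], [0.5815, 0.1892, 0.1224]]
beam 80.93875 [ 0.5433895  -0.05745137]
pad rect ((543.186767578125, -79.15878295898438), 19.99311065673828) [ 0.53950449 -0.08260622  0.12511014]
base ((552.8805541992188, 11.775955200195312), (272.3671875, 106.06709289550781), 77.31916809082031)
```

```bash
python3 - <<'E'
from h import *
plan([(.589,.225,.215,80.8),(.589,.225,.151,80.8)],g=1)
E
```

```text
leg (0.589, 0.225, 0.215, 80.8) 10 rows
[-0.447, 0.182, -0.003, -0.002, 0.003, 0.901, 1]
[-0.433, 0.214, -0.003, -0.002, 0.003, 0.901, 1]
[-0.417, 0.244, -0.003, -0.002, 0.003, 0.901, 1]
[-0.398, 0.274, -0.003, -0.002, 0.003, 0.901, 1]
[-0.377, 0.301, -0.003, -0.002, 0.003, 0.901, 1]
[-0.354, 0.328, -0.003, -0.002, 0.003, 0.901, 1]
[-0.33, 0.353, -0.004, -0.002, 0.003, 0.901, 1]
[-0.304, 0.375, -0.004, -0.002, 0.003, 0.901, 1]
[-0.276, 0.396, -0.004, -0.002, 0.003, 0.901, 1]
[-0.247, 0.415, -0.003, -0.002, 0.003, 0.901, 1]
leg (0.589, 0.225, 0.151, 80.8) 2 rows
[-0.0, -0.0, 0.8, -0.0, -0.0, 0.0, 1]
[-0.0, -0.0, 0.8, -0.0, -0.0, 0.0, 1]
```

>>> {"method": "servo_tool", "body": {"plan": [[[-0.45,0.18,0,0,0,0.9,1],[-0.43,0.21,0,0,0,0.9,1],[-0.42,0.24,0,0,0,0.9,1],[-0.4,0.27,0,0,0,0.9,1],[-0.38,0.3,0,0,0,0.9,1],[-0.35,0.33,0,0,0,0.9,1],[-0.33,0.35,0,0,0,0.9,1],[-0.3,0.375,0,0,0,0.9,1],[-0.28,0.4,0,0,0,0.9,1],[-0.25,0.415,0,0,0,0.9,1],[0,0,0,0,0,0,1],[0,0,0,0,0,0,1]]]}}

```text
time: 6.1
tcp_pos: [0.5907, 0.2232, 0.2142]
ee_rot: [180.0, 0.1, 80.5]
wrist_force: [-1.1, 1.3, -2.6]
opening: 0.0121
finger_force: 49.6
```

>>> {"method": "servo_tool", "body": {"plan": [[[0,0,0.4,0,0,0,1],[0,0,0.4,0,0,0,1],[0,0,0.4,0,0,0,1],[0,0,0.4,0,0,0,1],[0,0,0,0,0,0,1],[0,0,0,0,0,0,1]]]}}

```text
time: 6.6
tcp_pos: [0.5881, 0.2259, 0.1502]
ee_rot: [-179.9, 0.1, 80.9]
wrist_force: [0.8, -1.2, -2.3]
opening: 0.0119
finger_force: 49.6
```

```bash
python3 - <<'E'
from h import *
ims=[]
s=observe();print(s["tcp_pos"],s["ee_rot"],s["opening"],s["finger_force"])
for n,(a,b,c,e) in(("scene",(290,130,390,230)),("side",(260,130,360,230))):
    im,d,P=snap(n);ims.append(cv2.resize(im[b:e,a:c],(400,400),interpolation=cv2.INTER_CUBIC));W=pts(d,P).reshape(-1,3)
    g=W[(abs(W[:,0]-.589)<.04)&(abs(W[:,1]-.225)<.03)&(W[:,2]>.05)&(W[:,2]<.2)]
    for z in np.arange(.06,.17,.01):
        q=g[(g[:,2]>=z)&(g[:,2]<z+.01)]
        if len(q)>2:print(n,z.round(3),len(q),q.min(0).round(4),q.max(0).round(4))
cv2.imwrite("pics/c2.png",np.hstack(ims))
E
```

```text
[0.5880812  0.22594643 0.15020817] [-1.79866679e+02  5.52454941e-02  8.08822204e+01] 0.011925280455007318 49.594683051109314
scene 0.06 3 [0.5894 0.2089 0.0681] [0.596  0.2114 0.0698]
scene 0.07 41 [0.5667 0.2019 0.0703] [0.6066 0.2253 0.08  ]
scene 0.08 53 [0.5667 0.202  0.0802] [0.6063 0.2228 0.0899]
scene 0.09 148 [0.5663 0.202  0.09  ] [0.6081 0.2464 0.0996]
scene 0.1 26 [0.566  0.2166 0.1001] [0.6058 0.2311 0.1098]
scene 0.11 18 [0.5659 0.2188 0.1107] [0.6074 0.2309 0.1195]
scene 0.12 23 [0.568  0.2174 0.1201] [0.6073 0.2292 0.13  ]
scene 0.13 39 [0.5679 0.2173 0.1301] [0.6072 0.2302 0.1398]
scene 0.14 26 [0.5766 0.2157 0.1402] [0.5961 0.2258 0.1499]
scene 0.15 48 [0.57   0.2125 0.1502] [0.6021 0.226  0.1596]
scene 0.16 76 [0.5676 0.2122 0.16  ] [0.608  0.2293 0.1695]
scene 0.17 82 [0.5675 0.2081 0.17  ] [0.6079 0.232  0.1799]
side 0.06 4 [0.5685 0.2055 0.0687] [0.5868 0.2144 0.0699]
side 0.07 45 [0.565  0.2025 0.0703] [0.6036 0.2309 0.0793]
side 0.08 59 [0.5663 0.2013 0.08  ] [0.6036 0.2291 0.0897]
side 0.09 158 [0.5659 0.2032 0.0901] [0.609  0.2449 0.0997]
side 0.1 23 [0.5652 0.2186 0.1001] [0.6058 0.2285 0.1099]
side 0.11 19 [0.5657 0.2173 0.1103] [0.6059 0.2307 0.1184]
side 0.12 20 [0.5672 0.2187 0.1204] [0.6065 0.2292 0.1295]
side 0.13 40 [0.5663 0.2186 0.1304] [0.6043 0.2282 0.1396]
side 0.14 24 [0.5798 0.2153 0.1402] [0.5945 0.2234 0.1487]
side 0.15 49 [0.57   0.2129 0.1502] [0.6053 0.2272 0.16  ]
side 0.16 83 [0.5678 0.2098 0.16  ] [0.605  0.236  0.1699]
side 0.17 67 [0.5676 0.2118 0.1701] [0.6052 0.2331 0.1799]
```

View pics/c2.png

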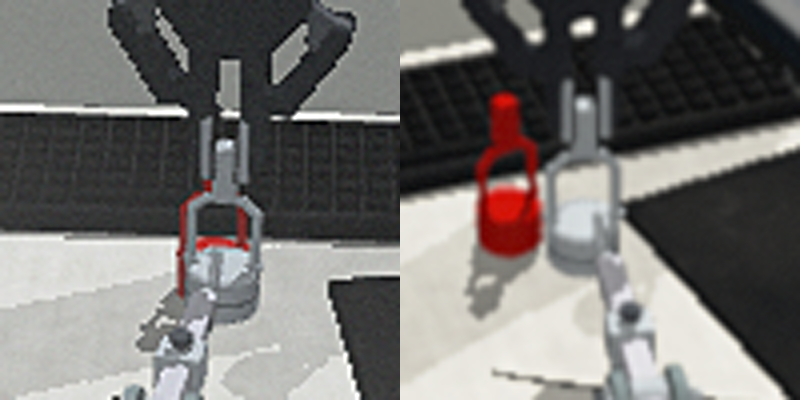

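The stirrup stands beyond the hook tip and is centred on it, with the tip at (215,262) in the left half of the crop. It is high enough to slide on.

>>> {"method": "servo_tool", "body": {"plan": [[[-0.3,0.03,0,0,0,0,1],[-0.3,0,0,0,0,0,1],[-0.3,0,0,0,0,0,1],[-0.3,0,0,0,0,0,1],[0,0,0,0,0,0,1],[0,0,0,0,0,0,1]]]}}

```text
time: 7.2
tcp_pos: [0.5828, 0.1764, 0.151]
ee_rot: [180.0, 0.0, 80.7]
wrist_force: [1.4, 0.4, -2.7]
opening: 0.0116
finger_force: 49.6
```

>>> {"method": "servo_tool", "body": {"plan": [[[0,0,0.15,0,0,0,1],[0,0,0.15,0,0,0,1],[0,0,0.15,0,0,0,1],[0,0,0.15,0,0,0,1],[0,0,0,0,0,0,1],[0,0,0,0,0,0,1]]]}}

```text
time: 7.7
tcp_pos: [0.5821, 0.1784, 0.1261]
ee_rot: [-179.9, 0.0, 80.9]
wrist_force: [0.2, -0.7, -2.0]
opening: 0.012
finger_force: 49.6
```

```bash
cat > chk.py <<'E'
from h import *
s=observe();print({k:np.round(s[k],4).tolist() for k in("time","tcp_pos","ee_rot","wrist_force","opening","finger_force")})
for n in("scene","side"):
    im,d,P=snap(n);W=pts(d,P).reshape(-1,3)
    p=W[(abs(W[:,0]-.54)<.02)&(abs(W[:,1]+.082)<.02)&(W[:,2]>.112)&(W[:,2]<.16)];print(n,"pad",len(p),p.mean(0).round(4),cv2.minEnclosingCircle(p[:,:2].astype(np.float32)*1000) if len(p) else 0)
    g=W[(abs(W[:,0]-.58)<.03)&(W[:,1]>.145)&(W[:,1]<.23)&(W[:,2]>.012)&(W[:,2]<.095)];print("weight",len(g),g.min(0).round(4) if len(g) else 0,g.max(0).round(4) if len(g) else 0)
E
python3 chk.py
```

```text
{'time': 7.7, 'tcp_pos': [0.5821, 0.1784, 0.1261], 'ee_rot': [-179.9267, 0.0413, 80.8855], 'wrist_force': [0.1607, -0.6978, -2.0142], 'opening': 0.012, 'finger_force': 49.5905}
scene pad 189 [ 0.5409 -0.0835  0.1298] ((541.0860595703125, -78.88440704345703), 17.590496063232422)
weight 204 [0.5576 0.1457 0.0136] [0.6015 0.1998 0.0945]
side pad 201 [ 0.5391 -0.0842  0.1278] ((540.626220703125, -79.79923248291016), 17.965255737304688)
weight 214 [0.559  0.1536 0.0418] [0.6012 0.1961 0.0945]
```

>>> {"method": "servo_tool", "body": {"plan": [[[0,0,0.12,0,0,0,1],[0,0,0.12,0,0,0,1],[0,0,0.12,0,0,0,1],[0,0,0,0,0,0,1],[0,0,0,0,0,0,1]]]}}

```text
time: 8.22
tcp_pos: [0.5829, 0.1782, 0.1128]
ee_rot: [180.0, 0.0, 80.8]
wrist_force: [-0.8, -1.0, 2.5]
opening: 0.0118
finger_force: 50.3
```

```bash
python3 chk.py
```

```text
{'time': 8.2167, 'tcp_pos': [0.5829, 0.1782, 0.1128], 'ee_rot': [179.9632, 0.0134, 80.8486], 'wrist_force': [-0.8332, -1.0231, 2.453], 'opening': 0.0118, 'finger_force': 50.3292}
scene pad 181 [ 0.541  -0.0827  0.1423] ((541.3740234375, -78.26652526855469), 16.003379821777344)
weight 228 [0.5618 0.1551 0.0293] [0.6035 0.2009 0.0948]
side pad 190 [ 0.5393 -0.0834  0.1406] ((539.6572265625, -77.26341247558594), 17.569589614868164)
weight 254 [0.5521 0.15   0.0127] [0.602  0.1951 0.095 ]
```

>>> {"method": "servo_tool", "body": {"plan": [[[0,0,0,0,0,0,0.7],[0,0,0,0,0,0,0.6],[0,0,0,0,0,0,0.5],[0,0,0,0,0,0,0.5],[0,0,0,0,0,0,0.5],[0,0,0,0,0,0,0.5],[0,0,-0.3,0,0,0,0.5],[0,0,-0.6,0,0,0,0.5],[0,0,-0.8,0,0,0,0.5],[0,0,-1,0,0,0,0.5],[0,0,0,0,0,0,0],[0,0,0,0,0,0,0]]]}}

```text
time: 9.32
tcp_pos: [0.5843, 0.1793, 0.224]
ee_rot: [179.7, -0.2, 80.8]
wrist_force: [-0.6, -0.8, -0.4]
opening: 0.0657
finger_force: 0.0
```

```bash
python3 chk.py && python3 - <<'E'
from h import *
ims=[]
for n,(a,b,c,e) in(("scene",(300,150,400,250)),("side",(270,150,370,250))):
    im,d,P=snap(n);ims.append(cv2.resize(im[b:e,a:c],(400,400),interpolation=cv2.INTER_CUBIC))
    W=pts(d,P).reshape(-1,3)
    for lo in (.04,.05,.06,.07,.08,.09,.1,.11,.12,.13):
        g=W[(abs(W[:,0]-.58)<.03)&(W[:,1]>.14)&(W[:,1]<.23)&(W[:,2]>lo)&(W[:,2]<lo+.01)]
        if len(g): print(n,lo,len(g),g.min(0).round(3),g.max(0).round(3))
cv2.imwrite("pics/c3.png",np.hstack(ims))
E
```

```text
{'time': 9.3167, 'tcp_pos': [0.5843, 0.1793, 0.224], 'ee_rot': [179.6729, -0.1997, 80.8429], 'wrist_force': [-0.6299, -0.8024, -0.4323], 'opening': 0.0657, 'finger_force': 0.0}
scene pad 180 [ 0.541  -0.0826  0.1422] ((542.6348876953125, -77.4870376586914), 16.843128204345703)
weight 231 [0.5617 0.154  0.0324] [0.6036 0.1971 0.095 ]
side pad 187 [ 0.5392 -0.0838  0.1407] ((542.076904296875, -81.3226318359375), 16.098180770874023)
weight 249 [0.5599 0.1526 0.012 ] [0.6022 0.194  0.0948]
scene 0.04 45 [0.58  0.157 0.04 ] [0.602 0.176 0.05 ]
scene 0.05 82 [0.58  0.154 0.051] [0.602 0.198 0.06 ]
scene 0.06 40 [0.582 0.158 0.06 ] [0.604 0.188 0.07 ]
scene 0.07 9 [0.562 0.17  0.073] [0.601 0.181 0.079]
scene 0.08 19 [0.562 0.17  0.081] [0.601 0.182 0.089]
scene 0.09 34 [0.562 0.15  0.09 ] [0.603 0.184 0.1  ]
scene 0.1 57 [0.568 0.14  0.1  ] [0.596 0.181 0.11 ]
scene 0.11 29 [0.572 0.141 0.11 ] [0.588 0.177 0.12 ]
scene 0.12 26 [0.577 0.168 0.121] [0.587 0.177 0.13 ]
scene 0.13 24 [0.576 0.169 0.13 ] [0.587 0.181 0.135]
side 0.04 35 [0.56  0.154 0.04 ] [0.577 0.18  0.05 ]
side 0.05 102 [0.559 0.158 0.05 ] [0.603 0.198 0.06 ]
side 0.06 16 [0.56  0.172 0.06 ] [0.601 0.181 0.069]
side 0.07 22 [0.561 0.171 0.07 ] [0.601 0.18  0.08 ]
side 0.08 20 [0.561 0.169 0.081] [0.601 0.179 0.09 ]
side 0.09 43 [0.561 0.151 0.09 ] [0.6   0.181 0.1  ]
side 0.1 57 [0.568 0.142 0.1  ] [0.592 0.179 0.109]
side 0.11 25 [0.574 0.167 0.111] [0.586 0.177 0.119]
side 0.12 30 [0.574 0.165 0.12 ] [0.588 0.183 0.13 ]
side 0.13 20 [0.575 0.165 0.13 ] [0.586 0.18  0.134]
```

View pics/c3.png

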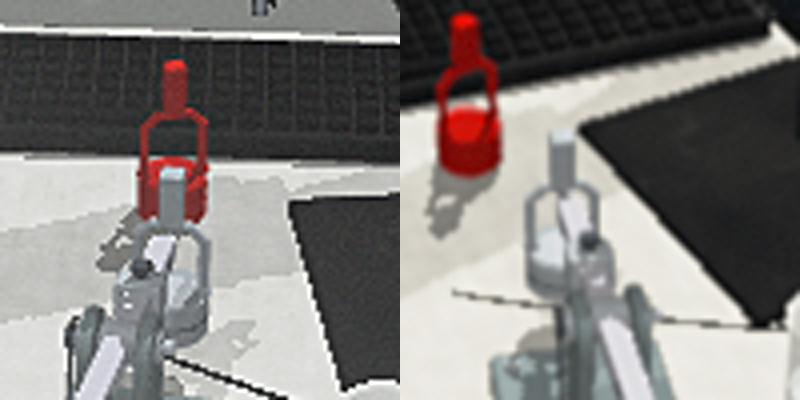

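The weight hangs by its stirrup, clear of the fingers, and the beam is at its stop. Next is the gauge.

```bash
python3 - <<'E'
from h import *
plan([(.421,-.28,.25,95)])
E
```

```text
leg (0.421, -0.28, 0.25, 95) 13 rows
[-0.918, -0.166, -0.057, -0.002, 0.001, -0.237, 0]
[-0.915, -0.183, -0.057, -0.002, 0.001, -0.237, 0]
[-0.911, -0.2, -0.057, -0.002, 0.001, -0.237, 0]
[-0.907, -0.218, -0.057, -0.002, 0.001, -0.237, 0]
[-0.903, -0.235, -0.058, -0.002, 0.001, -0.237, 0]
[-0.898, -0.252, -0.058, -0.002, 0.001, -0.237, 0]
[-0.893, -0.269, -0.058, -0.002, 0.001, -0.237, 0]
[-0.888, -0.286, -0.058, -0.002, 0.001, -0.237, 0]
[-0.883, -0.303, -0.058, -0.002, 0.001, -0.237, 0]
[-0.877, -0.319, -0.058, -0.002, 0.001, -0.237, 0]
[-0.87, -0.336, -0.058, -0.002, 0.001, -0.237, 0]
[-0.864, -0.352, -0.058, -0.002, 0.001, -0.237, 0]
[-0.857, -0.369, -0.059, -0.002, 0.001, -0.237, 0]
```

>>> {"method": "servo_tool", "body": {"plan": [[[0,0,-0.5,0,0,0,0],[-0.92,-0.17,-0.1,0,0,-0.24,0],[-0.92,-0.18,0,0,0,-0.24,0],[-0.91,-0.2,0,0,0,-0.24,0],[-0.91,-0.22,0,0,0,-0.24,0],[-0.9,-0.23,0,0,0,-0.24,0],[-0.9,-0.25,0,0,0,-0.24,0],[-0.89,-0.27,0,0,0,-0.24,0],[-0.89,-0.29,0,0,0,-0.24,0],[-0.88,-0.3,0,0,0,-0.24,0],[-0.88,-0.32,0,0,0,-0.24,0],[-0.87,-0.34,0,0,0,-0.24,0]]]}}

```text
time: 10.52
tcp_pos: [0.4451, -0.2108, 0.2436]
ee_rot: [-179.9, -0.1, 93.0]
wrist_force: [1.5, -0.4, -0.6]
opening: 0.0857
finger_force: 0.0
```

>>> {"method": "servo_tool", "body": {"plan": [[[-0.86,-0.35,0,0,0,-0.24,0],[-0.86,-0.37,0,0,0,-0.24,0],[0,0,0,0,0,0,0],[0,0,0,0,0,0,0],[0,0,0,0,0,0,0]]]}}

```text
time: 10.93
tcp_pos: [0.422, -0.2791, 0.2438]
ee_rot: [-180.0, -0.1, 95.2]
wrist_force: [-0.4, 0.3, 0.4]
opening: 0.0856
finger_force: 0.0
```

```bash
python3 - <<'E'
from h import *
im,d,P=snap("wrist");cv2.imwrite("pics/w3.png",im);W=fpts(d,P).reshape(-1,3)
s=observe();print(s["tcp_pos"],s["ee_rot"])
b=W[(abs(W[:,0]-.421)<.04)&(abs(W[:,1]+.228)<.05)&(W[:,2]>.137)&(W[:,2]<.152)]
print("top",len(b),cv2.minAreaRect(b[:,:2].astype(np.float32)*1000),b.mean(0))
b=W[(abs(W[:,0]-.421)<.06)&(abs(W[:,1]+.228)<.07)&(W[:,2]>.034)&(W[:,2]<.044)]
print("holder",len(b),cv2.minAreaRect(b[:,:2].astype(np.float32)*1000))
b=W[(abs(W[:,0]-.54)<.03)&(abs(W[:,1]+.083)<.03)&(W[:,2]>.13)&(W[:,2]<.16)]
print("pad",len(b),b.mean(0) if len(b) else 0,cv2.minEnclosingCircle(b[:,:2].astype(np.float32)*1000) if len(b) else 0)
plan([(.421,-.227,.19,95)])
E
```

```text
[ 0.42249836 -0.27830616  0.24404781] [-1.79985742e+02 -9.18006832e-02  9.52707534e+01]
top 3708 ((420.9679260253906, -225.97630310058594), (30.2550048828125, 55.8686637878418), 4.244344711303711) [ 0.42110518 -0.22528463  0.14373155]
holder 1978 ((421.0136413574219, -225.5870361328125), (60.71869659423828, 87.6422119140625), 4.679013729095459)
pad 273 [ 0.54128062 -0.09064075  0.14067278] ((543.0344848632812, -87.05415344238281), 11.944461822509766)
leg (0.421, -0.227, 0.19, 95) 2 rows
[0.639, 0.04, 0.677, -0.002, -0.01, 0.03, 0]
[0.64, 0.039, 0.676, -0.002, -0.01, 0.03, 0]
```

View pics/w3.png

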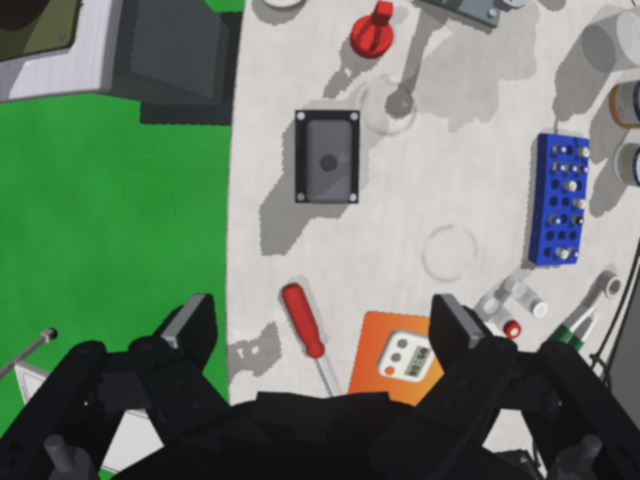

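The gauge top at (330,160) is cleanly isolated: centre (0.421, -0.226), yaw 4.5°, agreeing with the holder.

>>> {"method": "servo_tool", "body": {"plan": [[[0.65,0.04,0.3,0,0,0.06,0],[0.65,0.04,0.3,0,0,0.05,0],[0,0,0.3,0,0,0,0],[0,0,0.5,0,0,0,0],[0,0,0.6,0,0,0,0],[0,0,0.6,0,0,0,0],[0,0,0.6,0,0,0,0],[0,0,0.4,0,0,0,0],[0,0,0,0,0,0,0],[0,0,0,0,0,0,0]]]}}

```text
time: 11.82
tcp_pos: [0.4211, -0.2259, 0.1002]
ee_rot: [-179.9, -0.1, 94.8]
wrist_force: [0.5, -0.1, 0.7]
opening: 0.0858
finger_force: 0.0
```

```bash
python3 - <<'E'
from h import *
plan([(.421,-.226,.10,94.6)])
E
```

```text
leg (0.421, -0.226, 0.1, 94.6) 1 rows
[-0.002, -0.003, 0.006, -0.015, -0.016, 0.053, 0]
```

>>> {"method": "servo_tool", "body": {"plan": [[[0,0,0,0,0,0.04,1],[0,0,0,0,0,0,1],[0,0,0,0,0,0,1],[0,0,0,0,0,0,1],[0,0,0,0,0,0,1],[0,0,0,0,0,0,1],[0,0,0,0,0,0,1],[0,0,0,0,0,0,1],[0,0,0,0,0,0,1],[0,0,0,0,0,0,1]]], "newtons": 60}}

```text
time: 12.65
tcp_pos: [0.4213, -0.2281, 0.1013]
ee_rot: [179.9, 0.1, 94.5]
wrist_force: [-0.1, 0.3, 6.0]
opening: 0.0291
finger_force: 59.9
```

>>> {"method": "servo_tool", "body": {"plan": [[[0,0,-0.2,0,0,0,1],[0,0,-0.4,0,0,0,1],[0,0,-0.6,0,0,0,1],[0,0,-0.8,0,0,0,1],[0,0,-0.8,0,0,0,1],[0,0,-0.4,0,0,0,1],[0,0,0,0,0,0,1],[0,0,0,0,0,0,1],[0,0,0,0,0,0,1]]]}}

```text
time: 13.4
tcp_pos: [0.4196, -0.2277, 0.2277]
ee_rot: [-179.9, -0.0, 94.5]
wrist_force: [-0.1, -0.0, -1.8]
opening: 0.0291
finger_force: 59.7
```

```bash
cat > tip.py <<'E'
from h import *
import sys
s=observe();t=np.array(s["tcp_pos"]);print({k:np.round(s[k],4).tolist() for k in("time","tcp_pos","ee_rot","wrist_force","opening","finger_force")})
for n in("scene","side"):
    im,d,P=snap(n);W=pts(d,P).reshape(-1,3);C=P["world_from_camera"][:3,3]
    g=W[(np.linalg.norm(W[:,:2]-t[:2],axis=1)<.012)&(W[:,2]>t[2]-.105)&(W[:,2]<t[2]-.068)]
    v=g.mean(0)[:2]-C[:2] if len(g) else 0
    for lo in np.arange(-.11,-.06,.01):
        q=g[(g[:,2]>t[2]+lo)&(g[:,2]<=t[2]+lo+.01)]
        # near surface of 12mm shaft: centre ~ median + ~4.7mm along view
        if len(q)>1:
            c=np.median(q[:,:2],0);w=(c-C[:2])/np.linalg.norm(c-C[:2]);print(n,lo.round(3),len(q),"axis",(c+w*.0047).round(4),"minz",q[:,2].min().round(4))
E
python3 tip.py
```

```text
{'time': 13.4, 'tcp_pos': [0.4196, -0.2277, 0.2277], 'ee_rot': [-179.8755, -0.034, 94.4561], 'wrist_force': [-0.1298, -0.034, -1.839], 'opening': 0.0291, 'finger_force': 59.7441}
scene -0.1 14 axis [ 0.4182 -0.2242] minz 0.1336
scene -0.09 32 axis [ 0.4191 -0.2227] minz 0.1378
side -0.1 12 axis [ 0.4173 -0.2252] minz 0.1295
```

>>> {"method": "servo_tool", "body": {"plan": [[[0,0,-0.5,0,0,0,1],[0,0,-0.5,0,0,0,1],[0.4,0.6,0,0,0,0,1],[0.4,0.7,0,0,0,0,1],[0.4,0.7,0,0,0,0,1],[0.2,0.7,0,0,0,0,1],[0,0.2,0,0,0,0,1],[0,0,0,0,0,0,1],[0,0,0,0,0,0,1],[0,0,0,0,0,0,1]]]}}

```text
time: 14.33
tcp_pos: [0.5302, -0.1639, 0.2674]
ee_rot: [-179.8, 0.0, 94.4]
wrist_force: [0.1, 0.6, -1.0]
opening: 0.0297
finger_force: 59.9
```

```bash
python3 tip.py && python3 - <<'E'
from h import *
im,d,P=snap("wrist");W=fpts(d,P)
m=(abs(W[...,0]-.54)<.04)&(abs(W[...,1]+.083)<.04)&(W[...,2]>.125)&(W[...,2]<.16)
v,u=np.where(m);print(len(v),u.min(),u.max(),v.min(),v.max(),W[m].mean(0))
cu,cv_=int(np.median(u)),int(np.median(v));a,b=max(cu-45,0),max(cv_-45,0)
big=cv2.resize(im[b:b+90,a:a+90],(450,450),interpolation=cv2.INTER_CUBIC)
im2,d2,P2=snap("scene");W2=pts(d2,P2);m2=(abs(W2[...,0]-.54)<.02)&(abs(W2[...,1]+.083)<.02)&(W2[...,2]>.13)&(W2[...,2]<.16);v2,u2=np.where(m2)
if len(v2):
    a2,b2=int(np.median(u2))-22,int(np.median(v2))-22;big=np.hstack([big,cv2.resize(im2[b2:b2+45,a2:a2+45],(350,450),interpolation=cv2.INTER_CUBIC)]);print("scene crop",a2,b2)
print("wrist crop",a,b);cv2.imwrite("pics/w4.png",big)
np.savez("w4.npz",im=im,d=d,K=P["K"],T=P["world_from_camera"])
E
```

```text
{'time': 14.3333, 'tcp_pos': [0.5302, -0.1639, 0.2674], 'ee_rot': [-179.7947, 0.0202, 94.4068], 'wrist_force': [0.0743, 0.5858, -1.0377], 'opening': 0.0297, 'finger_force': 59.868}
scene -0.1 17 axis [ 0.5306 -0.159 ] minz 0.1721
scene -0.09 32 axis [ 0.5293 -0.1589] minz 0.1776
scene -0.08 3 axis [ 0.5294 -0.1596] minz 0.1878
side -0.1 23 axis [ 0.53   -0.1624] minz 0.1712
side -0.09 15 axis [ 0.5281 -0.1604] minz 0.1775
1782 326 367 71 138 [ 0.54238668 -0.07191878  0.14081752]
scene crop 294 244
wrist crop 305 66
```

View pics/w4.png

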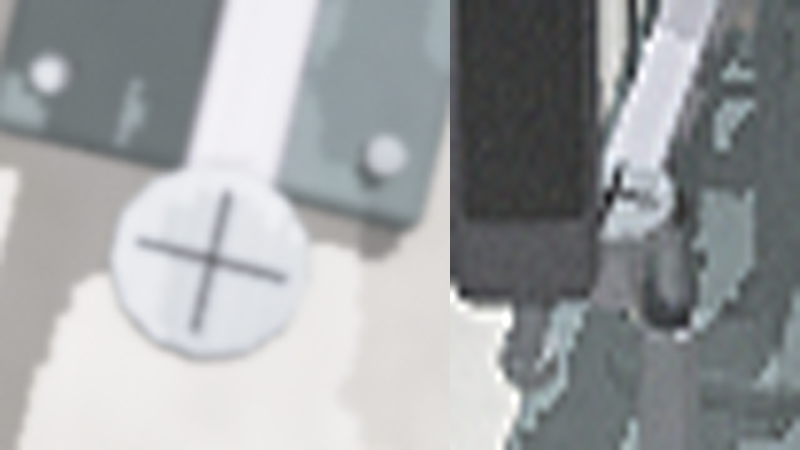

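```bash
python3 - <<'E'
from h import *
z=np.load("w4.npz");P=dict(K=z["K"],world_from_camera=z["T"])
c=fish(P,[[347.0,117.8]],.144)[0];u=np.array([np.cos(np.radians(80.9)),np.sin(np.radians(80.9))])
W=fpts(z["d"],P);print("spot up",c,"depthpt",W[118,347]);lv=c[:2]-.0028*u
print("level",lv)
# tip offset = (-.0003,+.0022) world at this yaw
off=np.array([-.0003,.0022])
print("TCP up",c[:2]-off,"TCP level",lv-off)
t=np.r_[c[:2]-off,.255];plan([(*t,94.4)],g=1)
E
```

```text
spot up [ 0.54141333 -0.07961195  0.144     ] depthpt [ 0.54154716 -0.07961027  0.14189078]
level [ 0.54097049 -0.0823767 ]
TCP up [ 0.54171333 -0.08181195] TCP level [ 0.54127049 -0.0845767 ]
leg (np.float64(0.5417133277960765), np.float64(-0.08181194512551351), np.float64(0.255), 94.4) 3 rows
[0.674, 0.141, 0.111, -0.004, 0.002, -0.0, 1]
[0.674, 0.141, 0.112, -0.004, 0.002, -0.0, 1]
[0.674, 0.14, 0.112, -0.004, 0.002, -0.0, 1]
```

The wrist crop shows the pad with its cross at (212,261) in the crop, which is wrist pixel (347,118). That puts the raised spot at (0.541, -0.080, 0.144).

>>> {"method": "servo_tool", "body": {"plan": [[[0.66,0.14,0,0,0,0,1],[0.66,0.14,0,0,0,0,1],[0.66,0.14,0,0,0,0,1],[0,0,0.2,0,0,0,1],[0,0,0.2,0,0,0,1],[0,0,0.15,0,0,0,1],[0,0,0,0,0,0,1],[0,0,0,0,0,0,1],[0,0,0,0,0,0,1]]]}}

```text
time: 15.28
tcp_pos: [0.5427, -0.0836, 0.2465]
ee_rot: [180.0, 0.0, 94.4]
wrist_force: [-0.1, 0.3, -0.9]
opening: 0.0291
finger_force: 59.9
```

```bash
python3 tip.py && python3 - <<'E'
from h import *
ims=[]
for n,(a,b) in(("scene",(285,220)),("side",(300,235))):
    im,d,P=snap(n);ims.append(cv2.resize(im[b:b+60,a:a+60],(400,400),interpolation=cv2.INTER_CUBIC))
cv2.imwrite("pics/c5.png",np.hstack(ims))
E
```

```text
{'time': 15.2833, 'tcp_pos': [0.5427, -0.0836, 0.2465], 'ee_rot': [179.9976, 0.0205, 94.3667], 'wrist_force': [-0.1168, 0.3468, -0.92], 'opening': 0.0291, 'finger_force': 59.9163}
scene -0.11 62 axis [ 0.5427 -0.0808] minz 0.1415
scene -0.1 37 axis [ 0.5407 -0.0808] minz 0.1465
scene -0.09 28 axis [ 0.5424 -0.0782] minz 0.157
scene -0.08 6 axis [ 0.5416 -0.0784] minz 0.1674
side -0.11 70 axis [ 0.5429 -0.0818] minz 0.1418
side -0.1 23 axis [ 0.542  -0.0803] minz 0.1466
side -0.09 16 axis [ 0.5412 -0.0795] minz 0.1567
```

View pics/c5.png

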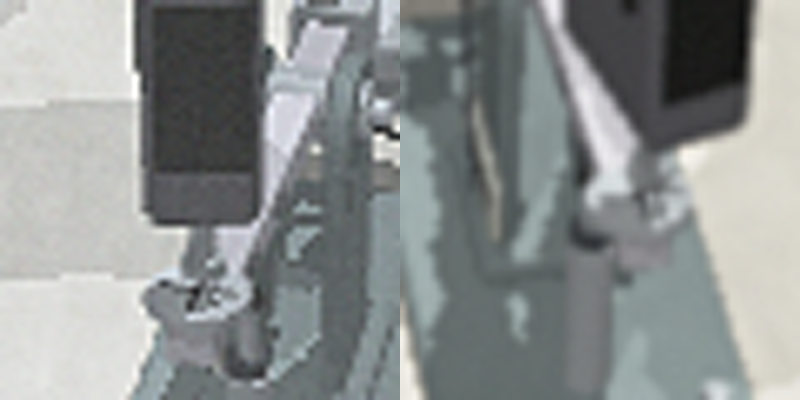

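The tip hovers about 7 mm over the cross (210,295 in the left half), well centred. I'll descend slowly.

>>> {"method": "servo_tool", "body": {"plan": [[[0,0,0.04,0,0,0,1],[0,0,0.04,0,0,0,1],[0,0,0.04,0,0,0,1],[0,0,0.04,0,0,0,1],[0,0,0.04,0,0,0,1],[0,0,0.04,0,0,0,1],[0,-0.01,0.04,0,0,0,1],[-0.01,-0.01,0.04,0,0,0,1],[-0.01,0,0.04,0,0,0,1],[0,0,0,0,0,0,1]]]}}

```text
time: 16.32
tcp_pos: [0.5423, -0.0836, 0.232]
ee_rot: [180.0, 0.0, 94.5]
wrist_force: [1.4, -0.8, 1.7]
opening: 0.0294
finger_force: 60.2
```

```bash
cat > lev.py <<'E'
from h import *
s=observe();print({k:np.round(s[k],4).tolist() for k in("time","tcp_pos","ee_rot","wrist_force","opening","finger_force")})
t=np.array(s["tcp_pos"])
for n in("scene","side"):
    im,d,P=snap(n);W=pts(d,P).reshape(-1,3)
    u=np.array([np.cos(np.radians(80.9)),np.sin(np.radians(80.9))]);q=W[:,:2]-[.561,.0465];a=q@u;b=q@[-u[1],u[0]]
    for nm,lo,hi in(("padhalf",-.11,-.035),("hookhalf",.025,.045)):
        m=(abs(b)<.005)&(a>lo)&(a<hi)&(W[:,2]>.1)&(W[:,2]<.15);k=np.polyfit(a[m],W[m,2],1) if m.sum()>5 else 0
        print(n,nm,m.sum(),"slope",k)
    g=W[(abs(b)<.04)&(a>.105)&(a<.155)&(W[:,2]>.035)&(W[:,2]<.16)];print(n,"weight top z",g[:,2].max().round(4), "pad z",np.median(W[(abs(b)<.016)&(a<-.118)&(a>-.15)&(W[:,2]>.115)&(W[:,2]<.148),2]))
E
python3 lev.py; python3 tip.py
```

```text
{'time': 16.3167, 'tcp_pos': [0.5423, -0.0836, 0.232], 'ee_rot': [179.957, 0.006, 94.4587], 'wrist_force': [1.4494, -0.7855, 1.6542], 'opening': 0.0294, 'finger_force': 60.193}
scene padhalf 38 slope [-0.06398614  0.12317252]
scene hookhalf 32 slope [0.09705345 0.11788172]
scene weight top z 0.1265 pad z 0.1370245151435025
side padhalf 30 slope [-0.09178194  0.11920575]
side hookhalf 21 slope [-0.00263415  0.11835698]
side weight top z 0.1406 pad z 0.13517740555723307
{'time': 16.4167, 'tcp_pos': [0.5423, -0.0836, 0.2322], 'ee_rot': [179.9576, 0.0122, 94.4659], 'wrist_force': [0.7992, -1.3278, 0.7321], 'opening': 0.0295, 'finger_force': 60.1927}
scene -0.11 14 axis [ 0.54  -0.085] minz 0.1272
scene -0.1 85 axis [ 0.5428 -0.0823] minz 0.1328
scene -0.09 31 axis [ 0.5421 -0.0784] minz 0.1422
scene -0.08 3 axis [ 0.5425 -0.0802] minz 0.1549
side -0.11 6 axis [ 0.5406 -0.0869] minz 0.1277
side -0.1 84 axis [ 0.5431 -0.0818] minz 0.1327
side -0.09 11 axis [ 0.5409 -0.0806] minz 0.1423
```

>>> {"method": "servo_tool", "body": {"plan": [[[-0.01,0,0.04,0,0,0,1],[-0.01,0,0.04,0,0,0,1],[-0.01,-0.01,0.04,0,0,0,1],[-0.01,0,0.04,0,0,0,1],[-0.01,0,0.04,0,0,0,1],[0,0,0.04,0,0,0,1],[0,0,0,0,0,0,1],[0,0,0,0,0,0,1],[0,0,0,0,0,0,1]]]}}

```text
time: 17.27
tcp_pos: [0.5417, -0.0852, 0.2225]
ee_rot: [-180.0, -0.0, 94.5]
wrist_force: [0.5, 0.5, 1.1]
opening: 0.0293
finger_force: 60.2
```

```bash
python3 lev.py; python3 tip.py
```

```text
{'time': 17.2667, 'tcp_pos': [0.5417, -0.0852, 0.2225], 'ee_rot': [-179.9987, -0.02, 94.4835], 'wrist_force': [0.5078, 0.5484, 1.0912], 'opening': 0.0293, 'finger_force': 60.2128}
scene padhalf 32 slope [-0.00488434  0.1230863 ]
scene hookhalf 34 slope [0.31101091 0.1124655 ]
scene weight top z 0.1512 pad z 0.1282536102555798
side padhalf 14 slope [-0.01601145  0.11978585]
side hookhalf 1 slope 0
side weight top z 0.15 pad z 0.1259611479760278
{'time': 17.3667, 'tcp_pos': [0.5417, -0.0852, 0.2225], 'ee_rot': [179.9999, -0.0175, 94.4821], 'wrist_force': [0.7112, 0.2276, 1.1617], 'opening': 0.0293, 'finger_force': 60.2129}
scene -0.11 9 axis [ 0.5389 -0.085 ] minz 0.1176
scene -0.1 100 axis [ 0.5417 -0.0825] minz 0.1231
scene -0.09 24 axis [ 0.5414 -0.0788] minz 0.1328
scene -0.08 3 axis [ 0.5406 -0.0802] minz 0.1436
side -0.11 10 axis [ 0.5396 -0.0886] minz 0.1179
side -0.1 90 axis [ 0.5418 -0.0829] minz 0.1234
side -0.09 9 axis [ 0.5404 -0.0832] minz 0.1331
```

>>> {"method": "servo_tool", "body": {"plan": [[[0,0,0.01,0,0,0,1],[0,0,0,0,0,0,1],[0,0,0,0,0,0,1],[0,0,0,0,0,0,1],[0,0,0,0,0,0,1],[0,0,0,0,0,0,1],[0,0,0,0,0,0,1],[0,0,0,0,0,0,1]]]}}

```text
time: 18.13
tcp_pos: [0.5416, -0.0854, 0.2221]
ee_rot: [-180.0, 0.0, 94.5]
wrist_force: [0.6, 1.0, 1.3]
opening: 0.0295
finger_force: 60.2
```

```bash
python3 lev.py && python3 -c "
from bench import sign_off;print(sign_off())"
```

```text
{'time': 18.1333, 'tcp_pos': [0.5416, -0.0854, 0.2221], 'ee_rot': [-179.9883, 0.0019, 94.4737], 'wrist_force': [0.6165, 1.007, 1.329], 'opening': 0.0295, 'finger_force': 60.2176}
scene padhalf 36 slope [-0.00095909  0.123107  ]
scene hookhalf 37 slope [0.36139031 0.11133177]
scene weight top z 0.1537 pad z 0.12742347905706164
side padhalf 12 slope [-0.02590009  0.11834014]
side hookhalf 2 slope 0
side weight top z 0.1511 pad z 0.125665521540408
the job is handed in; nothing more can be done
None
```

I handed the job in at about 18 s of the 58 s limit; no verdict came back. By my last measurements the large weight hangs freely on the hook and the gauge, held upright, presses the cross with about 3 N. The beam is level to within about 0.03 rad and the tip is about 2–3 mm or less from the cross centre.

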